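# Run a pump ball through the curved gauge and set it on its rest

## Robot

A 6-joint arm with a two-finger parallel gripper is mounted at the origin on the work surface; the furniture and walls round the work are solid. World frame = base frame: x ahead of the robot, y to its left, z up, the work surface at z = 0. Lengths are in m, angles in rad, forces in N, time in s.
With the tool pointing down it reaches from about 0.35 to 0.775 m from the base axis. Payload 5.5 kg.
Tool frame: the origin (TCP) lies between the finger pads; the fingertips stand 17 mm ahead of it and the grasp point (between the pads) lies 2 mm behind it (env.finger_overhang is the distance from the TCP to the fingertips, in m); z points along the fingers, y is the line along which they close (so a half turn about z gives the same grasp; the last joint's range is limited). The gripper opens to 85 mm and grips with 20 to 120 N. Pads are 22 mm wide; open, the fingers measure 114 mm over their backs; the gripper's body (76 mm by 85 mm) begins 54 mm behind the grasp point. The pads swing forward as they close: fully open they stand 13 mm farther back than shut.
Start: joints at [1.207, 0.313, 0.046, 1.304, 0, 1.431], TCP at [0.128, 0.561, 0.248] pointing down, gripper open.
Joint ranges: [-2.76, 2.76], [-0.86, 1.69], [-1.03, 1.26], [-2.2, 2.34], [-1.47, 1.5], [-3.14, 3.14]. Speed limits (rad/s): [2.57, 2.57, 3.14, 3.14, 3.14, 3.14].

## Interface

Orientations are given as a unit quaternion [w, x, y, z].
In Python, from workcell import env gives the robot as it stands. The module is installed in compiled form; this text tells all that it offers.
- The arm moves only by the shell command python3 -m pendant 'ROWS' [FORCE]. ROWS is JSON, a list of rows, each a list of 5 numbers: the gripper's target within -1 to 1 (fully open at 1, half-way at 0, shut at -1), then the shift along the tool's x, y, z in m, then the turn about the tool's z in rad. A call has 1 to 8 rows; each row shifts and turns the commanded pose from where the row before left it, along the tool's axes as they then stand; what a row does not reach is not made up. A row lasts 1/8 s, in which the tool goes at most 62.5 mm and 10.7 degrees, less where a joint would pass 70% of its speed; a pose out of reach is approached as far as the arm can. A call with a gripper value outside its range is refused whole. The fingers move at their own pace and stop on an object; FORCE is the grip in N (left out, the last holds). Time passes only in rows, so rows that do not move let the fingers close. It gives the time, the measured TCP pose, the force, the opening and the grip force at its end, in the units of the state.
- env.get_state(): the state, without advancing time (a new reading comes with each control period).
- env.read_camera(name): name is "scene" or "top" or "wrist"; returns the picture (480x640x3 uint8, red, green, blue); there is no depth.
- env.calibration(name): a dict with "K" (3x3 intrinsics, pixels), "distortion" ([k1, k2, p1, p2, k3] as OpenCV has them; the pictures are not rectified), "T" (4x4, takes a point from camera to world coordinates); the wrist camera has in their place "tool_from_camera" (4x4, takes a point from camera to tool coordinates, whose origin is the TCP and whose axes are the flange's). Camera axes: x right, y down, z forward; pixel columns grow to the right and rows downward; lengths in m; the calibration is good to about 2 mm. A picture is of the moment at which its call begins: read the wrist's pose just before it. calibration takes no time and is no camera call.
- env.hand_in(): hands the job in; it is judged then, once.
Trained networks look in the newest picture that a camera, given by its name, has taken for a name from the list of things; names that differ only in an ending like _2 or _b are one class to them, and where a whole thing is asked for, a point or a joint stands for the part that bears it (a point fixed in the world has none). Each returns a list of dicts, best first, with "score" (0 to 1); they miss things now and then, are a little off and sometimes report something else, mostly with a low value. They report only what shows in the picture. A call takes as long as a camera call. They do not tell look-alikes from the thing itself.
- env.recognise(camera, label): "centre" ([column, row] in pixels, amid what is visible of it).
The state is a dict: "clock": time; "joint_pos": joint angles; "qvel": joint speeds; "tau": joint torques, N m; "tcp_pos": TCP position; "orientation": TCP orientation; "wrist_force": force on the tool from outside, world axes, zero at the start; "ft_torque": the same for the moment, N m; "finger_gap": finger opening in m; "grip_force": force on a finger pad.
Only numpy, scipy, OpenCV 4.12 (cv2) and the standard library are available. Lean on these libraries where they do the work, as an engineer would, in place of code of your own. Each camera call takes 0.05 s, during which the arm holds its last target. There are 200 camera calls.

## Task

Push the yellow ball along the covered curved track of the gauge to the open notch at the track's far end and let it settle there, then lift it out and set it gently on the red ring rest, and let go. Do not flick, throw or drop the ball, and leave the motor can, the solder reel and the cutters where they are.

Things in the scene. Friction and masses are not known exactly. Their poses are not given: they have to be found in the camera images.
- gauge: Curved ball gauge fixed to the bench: aluminium base plate 220 x 232 x 12 mm (x, y, z) carrying a J-shaped covered channel with grey walls and dark steel lips. Origin: centre of the plate's underside and of the channel's bend, z up. Centre line in its own axes: straight along x = -64 mm from y = +110 mm to y = 0, then a half circle of 64 mm radius through (0, -64 mm) to the notch at (+64 mm, 0).
- track_start (a point): Closed end of the channel's straight leg, on the floor's centre line at the inner face of the end wall (gauge x -64, y +110 mm). Channel: floor 12 mm above the bench, 66 mm wide, side walls 6 mm thick. The ball starts 65 to 110 mm from this wall, so there is free channel behind it.
- slot (a point): Centre of the top slot where the straight leg meets the bend (gauge x -64, y 0 mm), 69 mm above the bench. The lips lie 64 to 69 mm above the bench and leave a slot 48 mm wide along the centre line: the ball cannot come up through it, but closed fingers can reach down behind the ball and push.
- bend_mid (a point): Middle of the bend on the channel floor's centre line (gauge x 0, y -64 mm), 64 mm from the gauge's origin. Walls and lips end about 40 mm of track before the notch.
- notch (a point): Ball's centre when settled in the open notch (gauge x +64, y 0 mm), 39.5 mm above the bench: a 24 mm hole in the floor holds it, sunk 2.5 mm. No walls here, only 6 mm tall sills 24 to 30 mm either side, so it can be gripped across gauge x. An end stop 60 mm wide, 36 mm tall over the floor, crosses the track at gauge y = +33 mm.
- ball: Yellow solid acetal check-valve ball, 60 mm diameter, about 0.14 kg, slick (friction about 0.3), with a thin orange parting line; origin at its centre. It starts in the straight leg of the track, its centre 42 mm above the bench. It rolls easily, but wedges against the wall if pushed by a flat face much askew to the track.
- rest: Ball rest, fixed to the bench: an aluminium disc 90 mm across and 6 mm thick with a red upright ring on it, 54 mm outer and about 38 mm inner diameter at its rim, rim 30 mm above the bench. Origin: centre of its underside, z up.
- rest_seat (a point): Centre of the ball when it sits on the red ring: on the ring's axis, 53 mm above the bench.
- motor_can: Bare white motor can, 62 mm diameter, 60 mm tall, open at both ends, loose: leave alone. Origin: centre of its underside.
- solder_reel: Reel of solder with a yellow top label, 54 mm diameter, 42 mm tall, loose: leave alone. Origin: centre of its underside.
- cutters: Black-handled cutting pliers, 156 x 56 x 14 mm, loose: leave alone. Origin: centre of its underside.
Mind the look-alikes: they are no part of the job. Several things have the shape of the ball; the one meant has the colours described above.

How it is judged:
On the way:
1. the ball has been pushed round the track and has settled in the open notch (centre within 10 mm, slower than 0.05 m/s) (distance between ball and notch below 0.01 m and linear speed of ball below 0.05 m/s), for 0.2 s.
At the end, for the whole second after the job is handed in: the ball sits on the red ring rest, its centre within 10 mm of the seat's, at rest (distance between ball and rest_seat below 0.01 m and linear speed of ball below 0.03 m/s); the robot touches nothing.
It fails at once if the ball is dropped, thrown or flicked: it moves faster than 0.7 m/s while no finger touches it (linear speed of ball above 0.7 m/s and contact force between the fingers and ball below 0.05 N).
It fails at once if the ball is down on the bench (height (world z) of ball below 0.034 m).
It fails at once if the motor can, the solder reel or the cutters are moved by more than 30 mm (distance of any of motor_can, solder_reel, cutters from where it was at the start of the episode above 0.03 m).
It also fails if it takes over 72 s, if anything falls off the work surface, if the arm or the gripper's body presses on something with over 40 N, if the wrist force passes 120 N, or if a joint passes its speed limit or range.

## Working session

There is one attempt and no reset: what is moved stays moved. The work goes in short steps, Python scripts to look and compute and a shell command to move; the robot and the scene stay as the last step left them, time stands still between calls to the robot, and variables do not carry over. Pictures are saved under pics/ and viewed, at most 11 in all, crops included, and the job is handed in when it is done.

```bash
mkdir -p pics
python3 - <<'E'
from workcell import env
import cv2,numpy as np
s=env.get_state();print(s['clock'],s['tcp_pos'],s['orientation'],env.finger_overhang)
a=env.read_camera('top');b=env.read_camera('scene')
cv2.imwrite('pics/top.png',a[...,::-1]);cv2.imwrite('pics/scene.png',b[...,::-1])
for c in('top','scene'):
  print(c,env.calibration(c))
  for l in('gauge','ball','rest','slot','notch','motor_can','solder_reel','cutters'):
    print(l,[(np.round(d['centre']).tolist(),round(d['score'],2)) for d in env.recognise(c,l)[:4]])
E
```

```text
0.0 [0.12743996 0.56020867 0.24740629] [-2.24703927e-04  1.11667776e-01  9.93745183e-01 -8.76713377e-04] 0.017
top {'K': array([[548.02551969,   0.        , 327.59685541],
       [  0.        , 548.02551969, 228.51623771],
       [  0.        ,   0.        ,   1.        ]]), 'distortion': array([0.00908506, 0.        , 0.        , 0.        , 0.        ]), 'T': array([[-6.37860944e-03, -9.76930997e-01,  2.13459925e-01,
         2.09591330e-01],
       [-9.99978654e-01,  6.53383151e-03,  2.16867515e-05,
        -1.24081805e-01],
       [-1.41589764e-03, -2.13455230e-01, -9.76951821e-01,
         1.68043133e+00],
       [ 0.00000000e+00,  0.00000000e+00,  0.00000000e+00,
         1.00000000e+00]])}
gauge [([400.0, 255.0], 0.58)]
ball [([475.0, 285.0], 0.85), ([482.0, 249.0], 0.67), ([408.0, 273.0], 0.56), ([507.0, 294.0], 0.53)]
rest [([208.0, 210.0], 0.76)]
slot [([402.0, 255.0], 0.93)]
notch [([401.0, 253.0], 0.67)]
motor_can [([337.0, 188.0], 0.48)]
solder_reel [([327.0, 286.0], 0.51)]
cutters []
scene {'K': array([[492.96783923,   0.        , 323.28306582],
       [  0.        , 492.96783923, 232.98140786],
       [  0.        ,   0.        ,   1.        ]]), 'distortion': array([-0.13820668,  0.        ,  0.        ,  0.        ,  0.        ]), 'T': array([[ 0.5320126 , -0.52767483,  0.66220984, -0.36660714],
       [-0.8467187 , -0.33659864,  0.4120301 , -0.70461073],
       [ 0.00548102, -0.77991066, -0.62586686,  0.93632715],
       [ 0.        ,  0.        ,  0.        ,  1.        ]])}
gauge [([387.0, 292.0], 0.59)]
ball [([479.0, 367.0], 0.97), ([378.0, 294.0], 0.64), ([470.0, 321.0], 0.64)]
rest [([239.0, 194.0], 0.9)]
slot [([383.0, 289.0], 0.76)]
notch [([387.0, 289.0], 0.79)]
motor_can [([354.0, 218.0], 0.64), ([392.0, 294.0], 0.58)]
solder_reel [([286.0, 276.0], 0.75), ([173.0, 215.0], 0.74)]
cutters [([170.0, 212.0], 0.59)]
```

View pics/top.png

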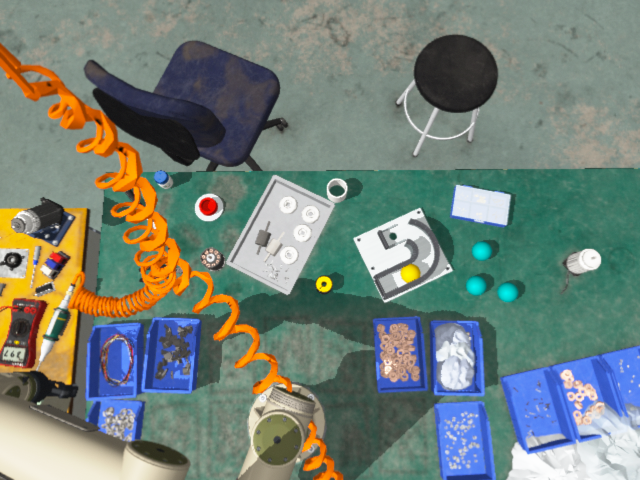

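View pics/scene.png

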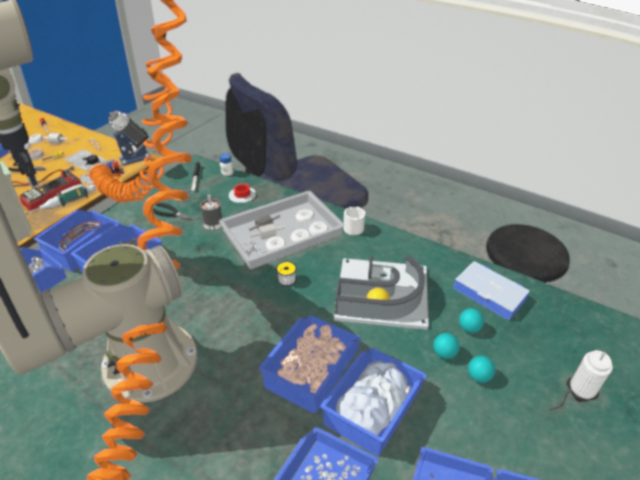

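The top picture shows one yellow ball at about (410,272), inside the gauge's channel. The three teal balls at (475,285), (482,249) and (507,294) are look-alikes, so the yellow one is meant. The red ring rest is at (208,207), the motor can at (337,189) and the reel at (324,284).

```bash
cat > h.py <<'E'
from workcell import env
import cv2,numpy as np
from scipy.spatial.transform import Rotation as R
def Tcam(c):
    k=env.calibration(c)
    if 'T' in k: T=k['T']
    else:
        s=env.get_state();q=s['orientation'];M=np.eye(4);M[:3,:3]=R.from_quat([q[1],q[2],q[3],q[0]]).as_matrix();M[:3,3]=s['tcp_pos'];T=M@k['tool_from_camera']
    return k['K'],k['distortion'],T
def pix2w(cal,uv,z):
    K,D,T=cal
    p=cv2.undistortPoints(np.array([[uv]],float),K,D)[0,0]
    d=T[:3,:3]@[p[0],p[1],1];o=T[:3,3]
    return o+d*(z-o[2])/d[2]
def w2pix(cal,P):
    K,D,T=cal;I=np.linalg.inv(T)
    return cv2.projectPoints(np.atleast_2d(np.array(P,float)),cv2.Rodrigues(I[:3,:3])[0],I[:3,3],K,D)[0][:,0]
E
python3 - <<'E'
from h import *
a=cv2.imread('pics/top.png')
c=a[195:310,340:460];cv2.imwrite('pics/crop.png',cv2.resize(c,None,fx=5,fy=5,interpolation=cv2.INTER_CUBIC))
t=Tcam('top')
def blob(lo,hi,box):
    x0,y0,x1,y1=box;m=cv2.inRange(cv2.cvtColor(a[y0:y1,x0:x1],cv2.COLOR_BGR2HSV),lo,hi)
    M=cv2.moments(m,True);return (M['m10']/M['m00']+x0,M['m01']/M['m00']+y0),M['m00']
b,n=blob((20,120,80),(35,255,255),(390,250,430,300));print('ball',b,n,pix2w(t,b,.042))
r,n=blob((0,150,60),(8,255,255),(190,190,230,230));print('rest',r,n,pix2w(t,r,.025))
print('can',pix2w(t,(337,188),.05),'reel',pix2w(t,(324,284),.042),'pot',pix2w(t,(211,258),.0),'tray',[pix2w(t,p,.02) for p in((275,178),(290,292),(230,262),(333,208))])
E
```

```text
ball (409.7892857142857, 272.6607142857143) 280.0 [ 0.43010868 -0.37023473  0.042     ]
rest (207.83132530120483, 205.96385542168676) 249.0 [0.64580816 0.24911073 0.025     ]
can [ 0.69399447 -0.1539669   0.05      ] reel [ 0.39763383 -0.11219304  0.042     ] pot [0.48556858 0.23820709 0.        ] tray [array([0.73715429, 0.04137654, 0.02      ]), array([ 0.37661221, -0.00907927,  0.02      ]), array([0.4695015 , 0.17529089, 0.02      ]), array([ 0.63793815, -0.14135805,  0.02      ])]
```

View pics/crop.png

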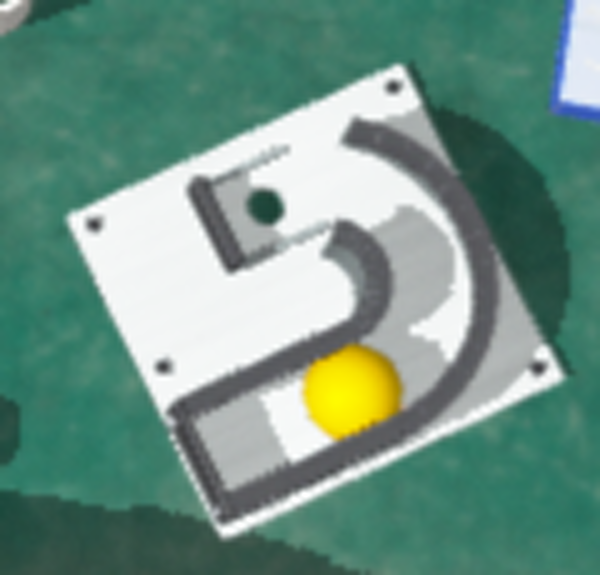

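The crop shows the yellow ball in the straight leg, the closed end at lower left and the notch hole at (265,206) with its stop to its left. I'll fit the gauge pose from the plate corners.

Run:
```python
from h import *
t=Tcam('top')
px=np.array([(222,538),(68,217),(404,65),(565,378),(265,206)])/5+[340-.4,195-.4]
L=np.array([(-110,116),(110,116),(110,-116),(-110,-116),(64,0)])/1e3
W=np.array([pix2w(t,p,.012)[:2] for p in px])
Lc,Wc=L[:4].mean(0),W[:4].mean(0)
A=(L[:4]-Lc).T@(W[:4]-Wc);th=np.arctan2(A[0,1]-A[1,0],A[0,0]+A[1,1])
c,s=np.cos(th),np.sin(th);Rm=np.array([[c,-s],[s,c]])
o=Wc-Rm@Lc
print('origin',o,'yaw',th,np.degrees(th));print('resid mm',np.round((o+L@Rm.T-W)*1e3,1))
b=np.array([.43010868,-.37023473]);print('ball local',(b-o)@Rm)
for n,p in dict(start=(-.064,.11),slot=(-.064,0),bend=(0,-.064),notch=(.064,0)).items(): q=o+Rm@p;print(n,q,np.hypot(*q))
s=env.get_state();print(R.from_quat(np.roll(s['orientation'],-1)).as_matrix())
```

```text
origin [ 0.49214113 -0.35464996] yaw 0.42481076333748663 24.33986383096883
resid mm [[-0.7 -1. ]
 [ 1.1 -0.3]
 [ 0.7  0.9]
 [-1.2  0.4]
 [ 0.8 -2.5]]
ball local [-0.06294204  0.01136703]
start [ 0.38849334 -0.28080462] 0.4793519646632519
slot [ 0.43382966 -0.38102746] 0.5773994254779963
bend [ 0.51851863 -0.41296143] 0.6628715647532117
notch [ 0.5504526  -0.32827247] 0.640906295045355
[[-9.75052852e-01  2.21972822e-01  4.69757944e-05]
 [ 2.21972826e-01  9.75052847e-01  1.01099006e-04]
 [-2.33626504e-05  1.09004224e-04 -9.99999994e-01]]
```

```bash
python3 -m pendant '[[1,-0.0535,-0.0152,0,0],[1,-0.0535,-0.0152,0,0],[1,-0.0535,-0.0152,0,0],[1,-0.0535,-0.0152,0,0],[1,-0.0535,-0.0152,0,0],[1,-0.0535,-0.0152,0,0]]' && python3 -m pendant '[[1,-0.034,-0.0435,0,0],[1,-0.034,-0.0435,0,0],[1,-0.034,-0.0435,0,0],[1,-0.034,-0.0435,0,0],[1,-0.034,-0.0435,0,0],[1,-0.034,-0.0435,0,0]]'
```

```text
clock: 1.65
tcp_pos: [0.4219, 0.3996, 0.2485]
orientation: [0.0, 0.112, 0.994, 0.0]
wrist_force: [-0.5, 0.9, -0.0]
finger_gap: 0.0853
grip_force: 0.0
clock: 2.4
tcp_pos: [0.562, 0.0991, 0.2485]
orientation: [0.0, 0.112, 0.994, 0.0]
wrist_force: [0.7, 0.3, 0.7]
finger_gap: 0.0854
grip_force: 0.0
```

```bash
python3 -m pendant '[[-1,0.0074,-0.0465,0,0],[-1,0.0074,-0.0465,0,0],[-1,0.0074,-0.0465,0,0],[-1,0.0074,-0.0465,0,0],[-1,0.0074,-0.0465,0,0],[-1,0.0074,-0.0465,0,0],[-1,0.0074,-0.0465,0,0],[-1,0.0074,-0.0465,0,0]]' >/dev/null&& python3 -m pendant '[[-1,0,0,0,0.1846],[-1,0,0,0,0.1846],[-1,0,0,0,0.1846],[-1,0,0,0,0.1846],[-1,0,0,0,0.1846],[-1,0,0,0,0]]'
python3 - <<'E'
from h import *
w=Tcam('wrist');a=env.read_camera('wrist');cv2.imwrite('pics/w1.png',a[...,::-1])
print(env.get_state()['joint_pos'],w[2][:3,3])
o=np.array([.4921,-.3546]);th=.4248;c,s=np.cos(th),np.sin(th);Rm=np.array([[c,-s],[s,c]])
for p in [(-.11,.116,.012),(.11,.116,.012),(-.064,.011,.042),(.064,0,.012)]: print(p,w2pix(w,[*(o+Rm@p[:2]),p[2]]))
E
```

```text
clock: 4.15
tcp_pos: [0.4211, -0.2488, 0.2484]
orientation: [0.0, 0.542, 0.841, 0.0]
wrist_force: [-0.3, -0.3, 0.5]
finger_gap: -0.0002
grip_force: 0.0
[-6.98029747e-01  1.46959382e-01 -1.68297813e-01  1.25551219e+00
  6.41894749e-05  4.45251859e-01] [ 0.39162601 -0.18297319  0.37386061]
(-0.11, 0.116, 0.012) [[205.26856158 203.73955792]]
(0.11, 0.116, 0.012) [[460.02215062 204.40669267]]
(-0.064, 0.011, 0.042) [[258.64855235 330.42414068]]
(0.064, 0, 0.012) [[398.95330784 324.87612025]]
```

View pics/w1.png

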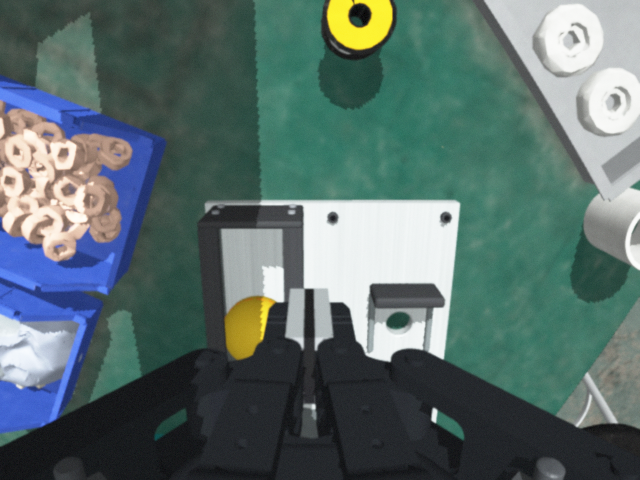

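The wrist view agrees with the fit: corners are at (205,201) and (460,201) and the hole is at (398,321). All lie about 3 px up, so I shift the gauge about 2 mm along its +y. Next I go over the free channel behind the ball and descend.

```bash
cat >> h.py <<'E'
o=np.array([.4912,-.3526]);th=.4248;Rm=np.array([[np.cos(th),-np.sin(th)],[np.sin(th),np.cos(th)]])
def loc(p): return (np.asarray(p)[:2]-o)@Rm
E
python3 -m pendant '[[-1,-0.0485,-0.043,0.02,0],[-1,0,0,0.045,0],[-1,0,0,0.045,0],[-1,0,0,0,0]]'>/dev/null
python3 - <<'E'
from h import *
print(loc(env.get_state()['tcp_pos']),env.get_state()['tcp_pos'][2])
a=env.read_camera('wrist');cv2.imwrite('pics/w2.png',a[...,::-1])
E
python3 -m pendant '[[-1,0,0,0.045,0],[-1,0,0,0.03,0],[-1,0,0,0.017,0],[-1,0,0,0,0]]'
```

```text
[-0.06193214  0.08157077] 0.13682405122854843
clock: 5.25
tcp_pos: [0.4041, -0.3063, 0.0489]
orientation: [0.0, 0.542, 0.84, -0.0]
wrist_force: [-1.2, 0.1, -0.3]
finger_gap: 0.0003
grip_force: 0.0
```

View pics/w2.png

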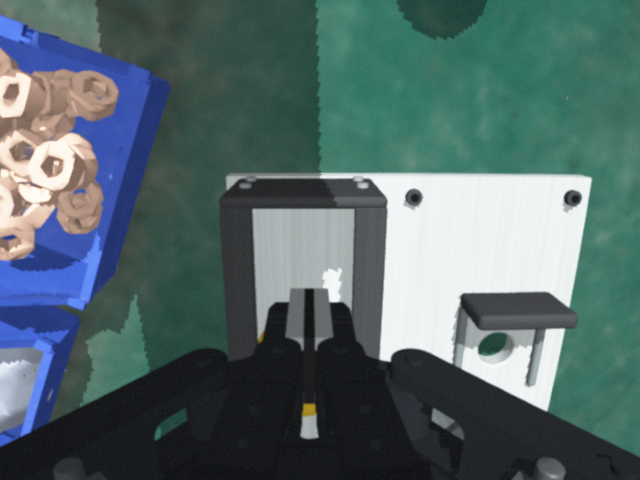

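```bash
cat > plan.py <<'E'
from h import *
import sys
from scipy.optimize import brentq
def cl(s,off=0):
    if s<0: return np.array([-.064,-s]),np.array([0,-1.])
    f=s/.064;r=.064+off*min(1,s/.03);return r*np.array([-np.cos(f),-np.sin(f)]),np.array([np.sin(f),-np.cos(f)])
def pose(s):  # ball at arc s -> finger centre, heading of push (local angle)
    B,t=cl(s)
    g=lambda q:np.linalg.norm(B-cl(q,.003)[0])-.041
    F=cl(brentq(g,s-.07,s-.02),.003)[0];u=B-F
    au=np.arctan2(u[1],u[0]);at=np.arctan2(t[1],t[0]);d=(at-au+np.pi)%(2*np.pi)-np.pi
    return F,au+.4*d
s0,s1,n,z=float(sys.argv[1]),float(sys.argv[2]),int(sys.argv[3]),.047
st=env.get_state();p=loc(st['tcp_pos'])
X=R.from_quat(np.roll(st['orientation'],-1)).as_matrix()[:2,0];a=np.arctan2(X[1],X[0])-th
print('at',np.round(p,4),round(a,3),'q6',st['joint_pos'][5])
zz=st['tcp_pos'][2];rows=[]
for s in np.linspace(s0,s1,n+1)[1:]:
    F,h=pose(s);h+=np.pi    # tool x is opposite to push
    d=F-p;tx=np.array([np.cos(a),np.sin(a)]);ty=np.array([np.sin(a),-np.cos(a)])
    dt=-((h-a+np.pi)%(2*np.pi)-np.pi)
    r=[round(d@tx,3),round(d@ty,3),round(zz-z,3),round(dt,2)];rows.append([-1]+r)
    p=p+r[0]*tx+r[1]*ty;a-=r[3];zz-=r[2]
print(rows)
E
python3 plan.py -.0406 .016 8
```

```text
at [-0.0603  0.0781] 1.571 q6 0.3382935310490143
[[-1, np.float64(-0.004), np.float64(-0.004), np.float64(0.002), np.float64(0.0)], [-1, np.float64(-0.007), np.float64(0.0), np.float64(-0.0), np.float64(0.0)], [-1, np.float64(-0.007), np.float64(0.0), np.float64(-0.0), np.float64(0.0)], [-1, np.float64(-0.007), np.float64(0.0), np.float64(-0.0), np.float64(0.0)], [-1, np.float64(-0.007), np.float64(0.0), np.float64(-0.0), np.float64(0.0)], [-1, np.float64(-0.007), np.float64(0.0), np.float64(-0.0), np.float64(-0.01)], [-1, np.float64(-0.007), np.float64(0.0), np.float64(-0.0), np.float64(-0.05)], [-1, np.float64(-0.007), np.float64(-0.0), np.float64(-0.0), np.float64(-0.07)]]
```

```bash
python3 -m pendant '[[-1,-0.004,-0.004,0.002,0],[-1,-0.007,0,0,0],[-1,-0.007,0,0,0],[-1,-0.007,0,0,0],[-1,-0.007,0,0,0],[-1,-0.007,0,0,-0.01],[-1,-0.007,0,0,-0.05],[-1,-0.007,0,0,-0.07]]'; python3 plan.py .016 .080 8 | sed 's/np.float64//g'
```

```text
clock: 6.25
tcp_pos: [0.4221, -0.356, 0.0457]
orientation: [-0.0, 0.486, 0.874, 0.0]
wrist_force: [0.1, 0.2, 0.1]
finger_gap: 0.0005
grip_force: 0.0
at [-0.0643  0.0254] 1.702 q6 0.16833302025998462
[[-1, (-0.008), (-0.001), (-0.001), (-0.08)], [-1, (-0.008), (-0.001), (-0.0), (-0.1)], [-1, (-0.007), (-0.003), (-0.0), (-0.12)], [-1, (-0.008), (-0.003), (-0.0), (-0.13)], [-1, (-0.007), (-0.004), (-0.0), (-0.14)], [-1, (-0.007), (-0.005), (-0.0), (-0.14)], [-1, (-0.008), (-0.004), (-0.0), (-0.13)], [-1, (-0.008), (-0.003), (-0.0), (-0.13)]]
```

```bash
python3 -m pendant '[[-1,-0.008,-0.001,-0.001,-0.08],[-1,-0.008,-0.001,0,-0.1],[-1,-0.007,-0.003,0,-0.12],[-1,-0.008,-0.003,0,-0.13],[-1,-0.007,-0.004,0,-0.14],[-1,-0.007,-0.005,0,-0.14],[-1,-0.008,-0.004,0,-0.13],[-1,-0.008,-0.003,0,-0.13]]'; python3 plan.py .080 .144 8 | sed 's/np.float64//g'
cat > ball.py <<'E'
from h import *
for c in('top','scene'):
    t=Tcam(c);a=cv2.cvtColor(env.read_camera(c),cv2.COLOR_RGB2HSV)
    cv2.imwrite(f'pics/last_{c}.png',cv2.cvtColor(a,cv2.COLOR_HSV2BGR))
    u,v=w2pix(t,[*o,.042])[0].astype(int);m=np.zeros(a.shape[:2],np.uint8)
    k=48;m[v-k:v+k,u-k:u+k]=cv2.inRange(a,(20,120,60),(35,255,255))[v-k:v+k,u-k:u+k]
    M=cv2.moments(m,True);n=M['m00']
    if n>8: q=(M['m10']/n,M['m01']/n);print(c,n,np.round(q,1),np.round(loc(pix2w(t,q,.042)),4))
    else: print(c,'no',n)
E
python3 ball.py
```

```text
clock: 7.25
tcp_pos: [0.4575, -0.4105, 0.0466]
orientation: [-0.0, 0.021, 1.0, 0.0]
wrist_force: [-0.4, -0.3, -1.0]
finger_gap: 0.0002
grip_force: 0.0
at [-0.0546 -0.0388] 2.674 q6 -0.8194683311256723
[[-1, (-0.007), (-0.003), (-0.0), (-0.12)], [-1, (-0.008), (-0.004), (-0.0), (-0.13)], [-1, (-0.008), (-0.003), (-0.0), (-0.12)], [-1, (-0.007), (-0.004), (-0.0), (-0.13)], [-1, (-0.008), (-0.003), (-0.0), (-0.12)], [-1, (-0.008), (-0.004), (-0.0), (-0.13)], [-1, (-0.007), (-0.003), (-0.0), (-0.12)], [-1, (-0.008), (-0.003), (-0.0), (-0.13)]]
top no 0.0
scene 38.0 [410.9 284.3] [ 0.0008 -0.0736]
```

```bash
python3 -m pendant '[[-1,-0.007,-0.003,0,-0.12],[-1,-0.008,-0.004,0,-0.13],[-1,-0.008,-0.003,0,-0.12],[-1,-0.007,-0.004,0,-0.13],[-1,-0.008,-0.003,0,-0.12],[-1,-0.008,-0.004,0,-0.13],[-1,-0.007,-0.003,0,-0.12],[-1,-0.008,-0.003,0,-0.13]]'; python3 plan.py .144 .1985 8 | sed 's/np.float64//g'
python3 ball.py
```

```text
clock: 8.35
tcp_pos: [0.521, -0.4116, 0.0466]
orientation: [-0.0, -0.459, 0.888, 0.0]
wrist_force: [0.1, 0.8, 0.4]
finger_gap: -0.0
grip_force: 0.0
at [ 0.0028 -0.066 ] -2.612 q6 -1.7441191750845058
[[-1, (-0.006), (-0.004), (-0.0), (-0.11)], [-1, (-0.007), (-0.003), (-0.0), (-0.1)], [-1, (-0.006), (-0.003), (-0.0), (-0.11)], [-1, (-0.007), (-0.003), (-0.0), (-0.11)], [-1, (-0.006), (-0.003), (-0.0), (-0.1)], [-1, (-0.007), (-0.003), (-0.0), (-0.11)], [-1, (-0.006), (-0.003), (-0.0), (-0.11)], [-1, (-0.007), (-0.003), (-0.0), (-0.1)]]
top no 0.0
scene 57.0 [401.3 270.8] [ 0.0485 -0.0479]
```

```bash
python3 -m pendant '[[-1,-0.006,-0.004,0,-0.11],[-1,-0.007,-0.003,0,-0.1],[-1,-0.006,-0.003,0,-0.11],[-1,-0.007,-0.003,0,-0.11],[-1,-0.006,-0.003,0,-0.1],[-1,-0.007,-0.003,0,-0.11],[-1,-0.006,-0.003,0,-0.11],[-1,-0.006,-0.003,0,-0.1]]'; python3 plan.py .1985 .203 2 | sed 's/np.float64//g'
python3 ball.py
```

```text
clock: 9.45
tcp_pos: [0.5562, -0.3698, 0.0467]
orientation: [0.0, 0.784, -0.621, -0.0]
wrist_force: [0.5, -0.8, -0.2]
finger_gap: -0.0001
grip_force: 0.0
at [ 0.0521 -0.0425] -1.765 q6 -2.508734152237761
[[-1, (-0.003), (-0.001), (-0.0), (-0.04)], [-1, (-0.002), (-0.001), (-0.0), (-0.04)]]
top no 0.0
scene 341.0 [382.9 265.6] [0.0622 0.0016]
```

Run:
```python
import cv2
a=cv2.imread('pics/last_scene.png')[240:330,330:450];cv2.imwrite('pics/c2.png',cv2.resize(a,None,fx=5,fy=5,interpolation=cv2.INTER_CUBIC))
```

```text
(no output)
```

View pics/c2.png

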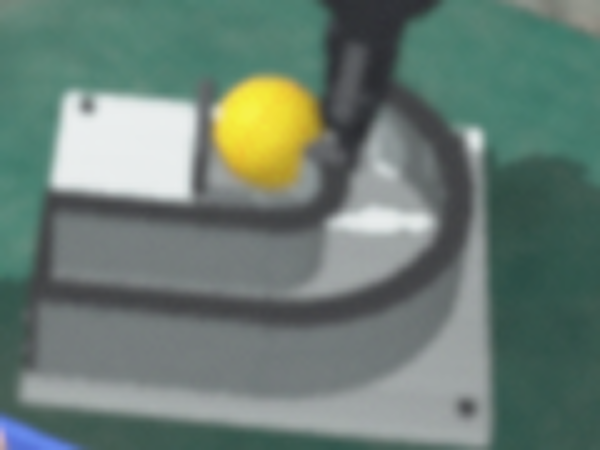

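The ball sits at the notch against no visible gap to the stop, with scene fix (+62,+2) mm. I'll back off, rise and check that it stays there.

```bash
python3 -m pendant '[[-1,0,0,0,0],[-1,0.004,0,0,0],[-1,0.004,0,0,0],[-1,0,0,-0.03,0],[-1,0,0,-0.05,0],[1,0,0,-0.05,0],[1,0,0,0,0]]' | head -2; python3 ball.py
python3 - <<'E'
from h import *
t=Tcam('scene');a=cv2.cvtColor(cv2.imread('pics/scene.png'),cv2.COLOR_BGR2HSV)
for p in [(.064,0,.0395),(.064,-.01,.042),(.064,.003,.042)]: print(p,w2pix(t,[*(o+Rm@p[:2]),p[2]]))
# corner check of scene calib: plate corners
for p in [(-.11,.116,.012),(.11,.116,.012),(-.11,-.116,.012),(.11,-.116,.012)]: print(p,w2pix(t,[*(o+Rm@p[:2]),p[2]]))
a=cv2.imread('pics/last_scene.png')[240:330,330:450];cv2.imwrite('pics/c3.png',cv2.resize(a,None,fx=5,fy=5,interpolation=cv2.INTER_CUBIC))
E
python3 plan.py 0.19 0.2 1|head -1
```

```text
clock: 10.42
tcp_pos: [0.5607, -0.3802, 0.1826]
top no 0.0
scene 335.0 [383.4 265. ] [0.0649 0.0004]
(0.064, 0, 0.0395) [[383.47566783 265.90965521]]
(0.064, -0.01, 0.042) [[387.2686186  265.57218258]]
(0.064, 0.003, 0.042) [[382.43912496 265.1199446 ]]
(-0.11, 0.116, 0.012) [[332.70632051 316.61741174]]
(0.11, 0.116, 0.012) [[342.17886025 258.26990601]]
(-0.11, -0.116, 0.012) [[426.60256127 326.10984415]]
(0.11, -0.116, 0.012) [[424.87113638 265.98237991]]
at [ 0.0509 -0.0513] -1.764 q6 -2.5165213023011543
```

View pics/c3.png

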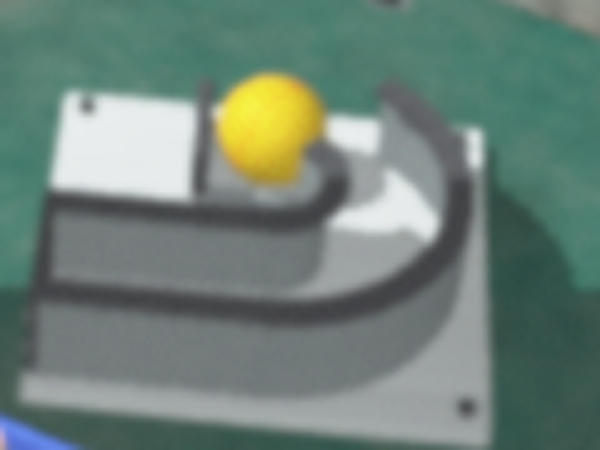

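The ball rests in the notch: the centroid is (383.4,265.0) against a predicted (383.5,265.9), and the plate corners match the fit. Next I align the grip across gauge x, go over the notch and descend.

```bash
python3 -m pendant '[[1,0,0,0,-0.1],[1,0,0,0,-0.093],[1,-0.026,-0.0065,0,0],[1,-0.0255,-0.0065,0,0],[1,0,0,0,0],[1,0,0,0,0]]' |head -2; python3 plan.py 0.19 0.2 1|head -1
```

```text
clock: 11.28
tcp_pos: [0.5488, -0.3257, 0.1757]
at [0.0636 0.0008] -1.57 q6 -2.657156652167216
```

```bash
python3 -m pendant '[[1,0.001,0,0.045,0],[1,0,0,0.045,0],[1,0,0,0.03,0],[1,0,0,0.02,0],[1,0,0,0,0],[1,0,0,0,0]]'; python3 plan.py 0.19 0.2 1|head -1;python3 ball.py
```

```text
clock: 12.02
tcp_pos: [0.5499, -0.3273, 0.0373]
orientation: [0.0, 0.84, -0.542, 0.0]
wrist_force: [-0.0, 1.1, -0.1]
finger_gap: 0.0852
grip_force: 0.0
at [ 0.0639 -0.0011] -1.571 q6 -2.6577297333121708
top no 0.0
scene 142.0 [381.1 264.8] [0.0646 0.0066]
```

```bash
python3 -m pendant '[[-1,0,0,0,0],[-1,0,0,0,0],[-1,0,0,0,0],[-1,0,0,0,0],[-1,0,0,0,0],[-1,0,0,0,0]]' 35 && python3 -m pendant '[[-1,0,0,-0.005,0],[-1,0,0,-0.01,0],[-1,0,0,-0.02,0],[-1,0,0,-0.025,0],[-1,0,0,-0.03,0],[-1,0,0,-0.03,0],[-1,0,0,-0.03,0],[-1,0,0,0,0]]'
python3 - <<'E'
from h import *
cv2.imwrite('pics/w3.png',env.read_camera('wrist')[...,::-1])
E
```

```text
clock: 12.88
tcp_pos: [0.5498, -0.3268, 0.0378]
orientation: [0.0, 0.84, -0.542, 0.001]
wrist_force: [-3.4, -0.5, 6.5]
finger_gap: 0.0584
grip_force: 36.8
clock: 13.88
tcp_pos: [0.5509, -0.3273, 0.19]
orientation: [0.0, 0.84, -0.542, 0.003]
wrist_force: [0.5, -0.7, -1.5]
finger_gap: 0.0585
grip_force: 37.8
```

View pics/w3.png

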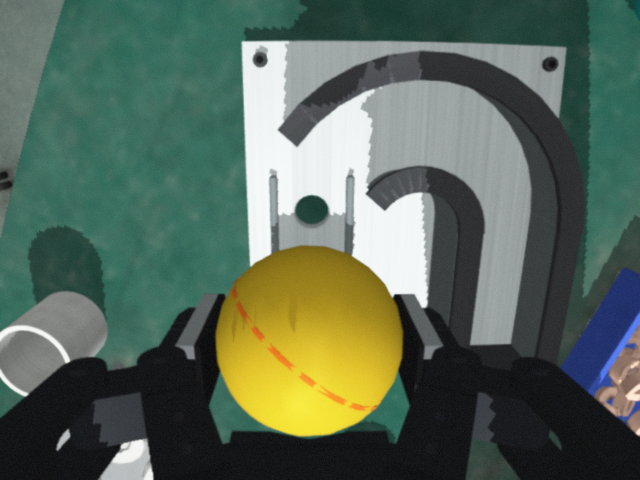

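The ball is held centrally at about (309,341), the orange line shows, and the notch hole at (312,210) is empty. Next is the transit towards the rest.

```bash
python3 -m pendant '[[-1,-0.0175,-0.0115,0,0],[-1,-0.0347,-0.0231,0,0],[-1,-0.0347,-0.0231,0,0],[-1,-0.0347,-0.0231,0,0],[-1,-0.0347,-0.0231,0,0],[-1,-0.0347,-0.0231,0,0],[-1,-0.0347,-0.0231,0,0],[-1,-0.0347,-0.0231,0,0]]'|head -2 && python3 -m pendant '[[-1,-0.0347,-0.0231,0,0],[-1,-0.0347,-0.0231,0,0],[-1,-0.0347,-0.0231,0,0],[-1,-0.0347,-0.0231,0,0],[-1,-0.0347,-0.0231,0,0],[-1,-0.03,-0.02,0,0],[-1,-0.015,-0.01,0,0],[-1,0,0,0,0]]'
cat > rest.py <<'E'
from h import *
import sys
st=env.get_state();print(st['joint_pos'].round(3) if hasattr(st['joint_pos'],'round') else st['joint_pos'])
for c in('scene','wrist'):
    w=Tcam(c);a=env.read_camera(c);cv2.imwrite(f'pics/{sys.argv[1]}_{c}.png',a[...,::-1])
    h=cv2.cvtColor(a,cv2.COLOR_RGB2HSV);m=cv2.inRange(h,(0,150,50),(6,255,255))|cv2.inRange(h,(175,150,50),(180,255,255))
    if c=='scene': m[:, :200]=0;m[:,280:]=0;m[:150]=0;m[240:]=0
    n,l,s,ce=cv2.connectedComponentsWithStats(m);i=1+s[1:,4].argmax();print(c,s[i],ce[i],pix2w(w,ce[i],.025))
    print(' seat predicted at',w2pix(w,[.6458,.2491,.025]))
w=Tcam('wrist');t=np.eye(4);q=st['orientation']
c=st['tcp_pos']+np.array([0,0,.0017]);print('ball centre pix pred',w2pix(w,c),st['tcp_pos'])
E
python3 rest.py r1
```

```text
clock: 14.92
tcp_pos: [0.5984, -0.0149, 0.1851]
clock: 15.92
tcp_pos: [0.6411, 0.2426, 0.1856]
orientation: [0.001, 0.841, -0.541, -0.001]
wrist_force: [-0.7, 0.1, -0.2]
finger_gap: 0.0579
grip_force: 37.8
[ 0.245  0.556  0.264  1.281 -0.    -1.754]
scene [235 184  14  13 160] [241.6     190.20625] [0.64398223 0.24519517 0.025     ]
 seat predicted at [[241.04509907 189.60083898]]
wrist [ 256  180   78   73 4450] [294.12988764 215.9941573 ] [0.65006768 0.24587651 0.025     ]
 seat predicted at [[297.91409624 222.64487405]]
ball centre pix pred [[308.44359013 342.18375429]] [0.64107876 0.24257624 0.18559669]
```

View pics/r1_wrist.png

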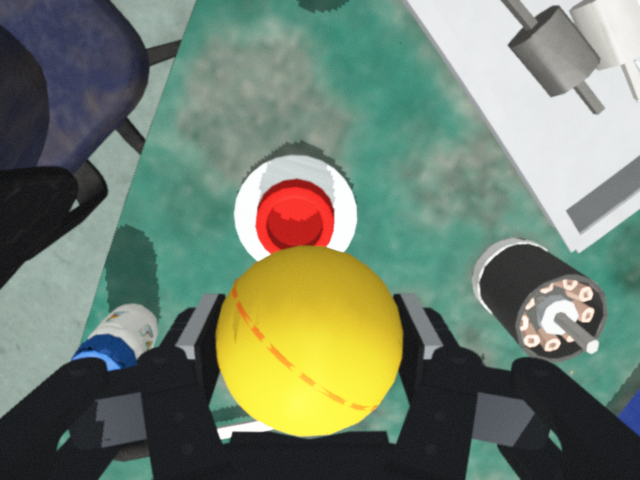

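The wrist view shows the ring rest centred near (295,217) with its lower edge hidden by the ball. I'll shift 30 mm for an unobstructed fix.

```bash
python3 -m pendant '[[-1,-0.015,0,0,0],[-1,-0.015,0,0,0],[-1,0,0,0,0],[-1,0,0,0,0]]'|sed -n 2p
python3 - <<'E'
from h import *
from scipy.optimize import least_squares
w=Tcam('wrist');a=env.read_camera('wrist');cv2.imwrite('pics/r2.png',a[...,::-1])
h=cv2.cvtColor(a,cv2.COLOR_RGB2HSV);m=cv2.inRange(h,(0,150,50),(6,255,255))|cv2.inRange(h,(175,150,50),(180,255,255))
n,l,s,ce=cv2.connectedComponentsWithStats(m);i=1+s[1:,4].argmax();print(s[i],ce[i])
# silhouette fit: hull of projected cylinder (r27, z .006...030)
m=(l==i).astype(np.uint8);ct=max(cv2.findContours(m,0,1)[0],key=cv2.contourArea);H=cv2.convexHull(ct)[:,0].astype(np.float32)
t=np.linspace(0,2*np.pi,60)
def f(p):
    P=np.concatenate([np.c_[p[0]+.027*np.cos(t),p[1]+.027*np.sin(t),0*t+z] for z in(.006,.03)])
    h2=cv2.convexHull(w2pix(w,P).astype(np.float32))
    return [cv2.pointPolygonTest(h2,(float(u),float(v)),True) for u,v in H]
r=least_squares(f,[.647,.247],diff_step=1e-3);print('rest',r.x,np.round(r.fun,1).std(),np.round(r.fun,1).mean())
st=env.get_state();p=st['tcp_pos'];Q=R.from_quat(np.roll(st['orientation'],-1)).as_matrix();print('tcp',p,'tool delta',Q.T@(np.array([*r.x,p[2]])-p))
E
```

```text
tcp_pos: [0.6297, 0.2688, 0.1871]
[ 256  137   80   83 5199] [295.87997692 178.08347759]
rest [0.64792797 0.24971477] 0.4422166387140533 0.6666666666666666
tcp [0.6298168  0.26858677 0.18699678] tool delta [ 2.46643229e-02 -8.70849126e-03  6.59491396e-06]
```

```bash
python3 -m pendant '[[-1,0.0245,-0.0085,0,0],[-1,0,0,0,0],[-1,0,0,0.04,0],[-1,0,0,0.04,0],[-1,0,0,0.02,0],[-1,0,0,0,0],[-1,0,0,0,0]]'
```

```text
clock: 17.45
tcp_pos: [0.6485, 0.2498, 0.088]
orientation: [-0.001, 0.84, -0.542, 0.001]
wrist_force: [0.9, -0.5, -1.2]
finger_gap: 0.0581
grip_force: 37.9
```

```bash
python3 -m pendant '[[-1,0,0,0.012,0],[-1,0,0,0.01,0],[-1,0,0,0.008,0],[-1,0,0,0.003,0],[-1,0,0,0,0],[-1,0,0,0,0]]'; python3 -m pendant '[[-1,0,0,0.001,0],[-1,0,0,0.001,0],[-1,0,0,0,0]]'
```

```text
clock: 18.2
tcp_pos: [0.6479, 0.25, 0.0542]
orientation: [-0.0, 0.84, -0.542, 0.0]
wrist_force: [-1.0, -0.8, -1.3]
finger_gap: 0.0583
grip_force: 37.9
clock: 18.58
tcp_pos: [0.6478, 0.2501, 0.0523]
orientation: [-0.0, 0.84, -0.542, 0.0]
wrist_force: [-0.3, 0.7, 0.6]
finger_gap: 0.0585
grip_force: 38.1
```

```bash
python3 -m pendant '[[-1,0,0,0.001,0],[-1,0,0,0,0]]' 20|grep -E 'tcp|wrist'; python3 -m pendant '[[-1,0,0,0.001,0],[-1,0,0,0,0]]'|grep -E 'tcp|wrist'
python3 - <<'E'
from h import *
cv2.imwrite('pics/s3.png',cv2.resize(env.read_camera('scene')[140:240,180:310,::-1],None,fx=5,fy=5,interpolation=cv2.INTER_CUBIC))
E
```

```text
tcp_pos: [0.6478, 0.2503, 0.0519]
wrist_force: [-1.8, 1.2, 4.1]
tcp_pos: [0.6479, 0.2505, 0.0515]
wrist_force: [-2.9, 2.2, 8.3]
```

View pics/s3.png

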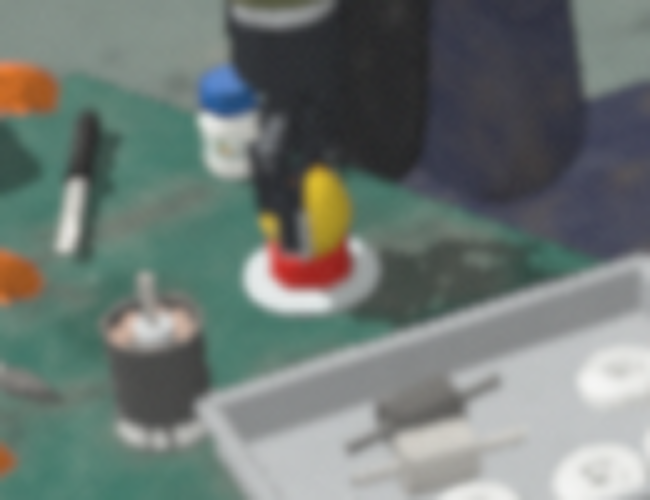

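The force rises to 8 N and the ball shows sitting on the red ring at about (310,230) in the crop. I'll release and rise.

```bash
python3 -m pendant '[[-1,0,0,-0.001,0],[-0.2,0,0,0,0],[0.2,0,0,0,0],[0.6,0,0,0,0],[1,0,0,0,0],[1,0,0,0,0],[1,0,0,0,0]]'; python3 -m pendant '[[1,0,0,-0.02,0],[1,0,0,-0.04,0],[1,0,0,-0.05,0],[1,0,0,-0.05,0],[1,0,0,0,0],[1,0,0,0,0],[1,0,0,0,0]]'
python3 - <<'E'
from h import *
t=Tcam('scene');a=env.read_camera('scene');h=cv2.cvtColor(a,cv2.COLOR_RGB2HSV);m=cv2.inRange(h,(20,120,60),(35,255,255));m[:,:200]=0;m[:,280:]=0;m[:140]=0;m[235:]=0
M=cv2.moments(m,True);print(M['m00'],M['m10']/M['m00'],M['m01']/M['m00'],'pred',w2pix(t,[.6477,.2497,.053]))
cv2.imwrite('pics/s4.png',cv2.resize(a[140:240,180:310,::-1],None,fx=5,fy=5,interpolation=cv2.INTER_CUBIC))
E
```

```text
clock: 20.0
tcp_pos: [0.6475, 0.2497, 0.0506]
orientation: [0.0, 0.84, -0.542, -0.0]
wrist_force: [-0.0, -0.5, 0.8]
finger_gap: 0.0854
grip_force: 0.0
clock: 20.88
tcp_pos: [0.6466, 0.2496, 0.2087]
orientation: [0.001, 0.84, -0.542, -0.001]
wrist_force: [-0.6, -0.2, 0.1]
finger_gap: 0.0853
grip_force: 0.0
256.0 240.35546875 181.18359375 pred [[240.46802793 182.20806955]]
```

View pics/s4.png

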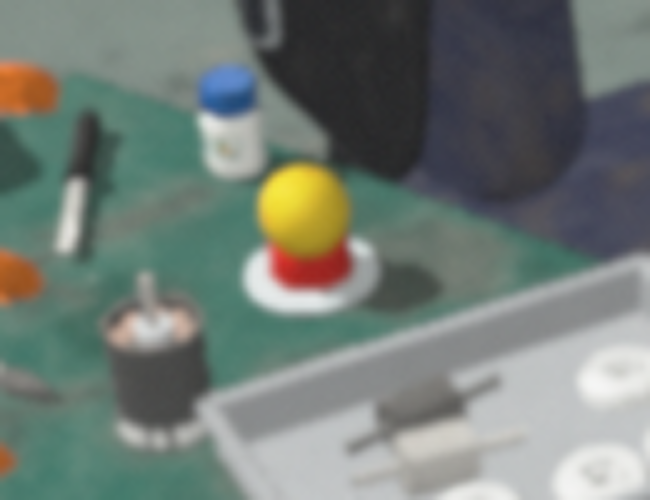

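The ball sits squarely on the ring: the centroid is (240.4,181.2) against a predicted (240.5,182.2). The gripper is clear.

```bash
python3 -c "from workcell import env; print(env.hand_in())"
```

```text
the job is handed in; nothing more can be done
None
```

The ball was pushed round the track into the notch, lifted out, set on the red ring rest and released; I handed the job in at about 21 s, with no verdict returned.

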